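# Feel which end of the battery hold-down is hollow and fit it

## Robot

A 7-joint arm with a two-finger parallel gripper is mounted at the origin on the work surface. World frame = base frame: x ahead of the robot, y to its left, z up, the work surface at z = 0. Lengths are in mm, angles in rad, forces in N, time in s.
With the tool pointing down it reaches from about 425 to 875 mm from the base axis. Payload 9.9 kg.
Tool frame: the origin (TCP) lies on the mounting face of the last link; the fingertips stand 173 mm ahead of it and the grasp point (between the pads) lies 155 mm ahead of it (bot.tcp_to_grasp is the distance from the TCP to the grasp point, in mm); z points along the fingers, y is the direction in which the jaws open and shut (so a half turn about z gives the same grasp; the last joint's range is limited). The gripper opens to 85 mm and grips with 20 to 120 N. Pads are 22 mm wide; open, the fingers measure 114 mm over their backs; the gripper's body (76 mm by 85 mm) begins 54 mm behind the grasp point. The pads swing forward as they close: fully open they stand 13 mm farther back than shut.
Start: joints at [-1.233, 0.576, 0.025, 1.437, -0.015, 1.129, -0.057], TCP at [276.343, 615.848, 404.689] pointing down, gripper open.
Joint ranges: [-2.76, 2.76], [-0.34, 2.15], [-1.52, 1.57], [0.19, 2.46], [-1.09, 4.23], [0.17, 1.99], [-2.82, 2.82]. Speed limits (rad/s): [2.22, 2.22, 3.01, 3.01, 3.14, 3.14, 3.14].

## Interface

Orientations are given as [roll, pitch, yaw] about the fixed x, y, z axes, in that order (R = Rz(yaw) Ry(pitch) Rx(roll)).
In Python, from station import bot gives the robot as it stands. Calls block until the motion is done:
- bot.reach(position, orientation): joint-space move of the TCP to a pose.
- bot.move_straight(position, rot=None, max_speed=150): straight line of the TCP; rot=None keeps the orientation; max_speed is the mean speed in mm/s.
- bot.move_joints(angles): joint-space move.
- bot.move_gripper(opening, grip_force=None): finger opening in mm; grip_force is the grip in N (None keeps the last); returns when the fingers have stopped.
- bot.dwell(seconds).
- bot.ik(position, orientation): joint angles nearest the present ones, or None.
- bot.read_state(): the state.
- bot.capture(name): name is "scene" or "side" or "wrist"; returns a dict with "image" (384x512x3 uint8, red, green, blue), "fx", "fy", "cx", "cy" (pixels), "R" (3x3) and "t" (3): a world point X has camera coordinates R X + t. Camera axes: x right, y down, z forward; pixel columns grow to the right and rows downward; lengths in mm; the calibration is good to about 2 mm. A picture is of the moment at which its call begins. There is no depth.
A pose or a line that the arm cannot do raises bot.Unreachable and nothing moves.
- bot.hand_in(): hands the job in, once; it reports no verdict.
The state is a dict: "t": time; "joint_pos": joint angles; "joint_velocities": joint speeds; "tau": joint torques, N m; "ee_pos": TCP position; "orientation": TCP orientation; "contact_force": force on the tool from outside, world axes, zero at the start; "ft_torque": the same for the moment, N m; "finger_gap": finger opening in mm.
Only numpy, scipy, OpenCV 4.12 (cv2) and the standard library are available. Lean on these libraries where they do the work, as an engineer would, in place of code of your own. Each camera call takes 0.05 s, during which the arm holds its last target.

## Task

Pick up the hold-down cap, keeping it upright, press the underside of one end lightly on the sprung pin of the feeler post to feel whether that end is hollow or filled in, then lay the cap gently on the battery pack, centred and lengthwise, turned so that its hollow end goes over the raised terminal block and it sits down flat. Let go of it, and leave the other things on the bench where they are.

Things in the scene. Friction and masses are not known exactly. Their poses are not given: they have to be found in the camera images.
- cap: Hold-down cap of plain aluminium, about 0.3 to 0.4 kg: an upside-down trough 180 mm long (x), 50 mm wide (y), 32 mm high, open below, skirt 5 mm thick all round, with a grip rib on top. Origin: centre of the underside (lower edge of the skirt); z up. It starts the right way up on the table. From outside both ends look alike: whether +x or -x is the hollow end varies and must be felt.
- cap_rib (a point): Middle of the cap's grip rib, 46 mm above the cap's underside. The rib is 70 mm along the cap's x, 24 mm wide along y, and stands from 32 to 60 mm above the underside, at the middle of the cap.
- cap_inside (a point): Centre of the cap's ceiling inside, 24 mm above its underside. The inside is 170 x 40 mm. At one end it is hollow for 60 mm of its length, 24 mm deep up to a flat ceiling; the other 110 mm is filled in, its flat face only 4 mm above the lower edge of the skirt. The axes do not tell which end is which.
- feeler: Feeler post, fixed to the table: grey base 70 x 70 x 20 mm, a dark collar 28 mm across up to 32 mm, and an upright steel pin 12 mm across, its top 75 mm above the table. The pin is sprung: it sinks 12 mm at most, starting at 0.4 N and growing by 0.4 N per mm. Origin: centre of the base's underside.
- feeler_top (a point): Top of the feeler pin, unpressed, 75 mm above the table. With the cap held level and lowered so that the pin is about 60 mm from the cap's middle along its x, the pin meets a filled end when the cap's underside is 71 mm above the table, a hollow end at 51 mm.
- pack: Grey battery pack in white end cradles on a piece of robot chassis, fixed. Origin: on the table under the pack's centre; x runs lengthwise towards the terminal block's end. Chassis plate 260 x 150 x 10 mm with an aluminium extrusion along each long side (61 mm from the middle, up to 41 mm high). Pack 200 mm (x) by 80 mm (y), its flat top 80 mm above the table.
- pack_top (a point): Centre of the pack's flat top, 80 mm above the table. Laid the right way round, the cap rests flat here, its underside on the pack's top and its middle over this point; the wrong way round it rides up on the terminal block.
- terminal_block (a point): Centre of the top of the raised black terminal block on the pack: 30 mm (along the pack's x) by 28 mm (y), 16 mm high above the pack's top, centred 58 mm along +x from the pack's middle.
- screwdriver: a screwdriver lying on the table near the robot. Origin in the middle of its underside or of the tool. Not to be disturbed.
- offcut: offcut of aluminium extrusion, 160 x 25 x 25 mm, lying on the table near the robot. Origin in the middle of its underside or of the tool. Not to be disturbed.
- block: plain white plastic spacer block, 60 x 40 x 30 mm, beyond the feeler post. Origin in the middle of its underside or of the tool. Not to be disturbed.
- wheel: black rubber wheel lying flat, 100 mm across, 38 mm high at the hub. Origin in the middle of its underside or of the tool. Not to be disturbed.
- motor: gear motor lying on its side, about 135 mm long, 44 mm high. Origin in the middle of its underside or of the tool. Not to be disturbed.
Not all that is in view belongs to the job. Leave any blue look-alike of the cap alone.

How it is judged (in metres and radians):
On the way:
1. one end of the cap's hollow or filled underside is pressed lightly on the feeler pin (at least 0.8 N, pin 35 to 84 mm from the cap's middle along its length) (contact force between cap and feeler above 0.8 N and (x of feeler_top in the frame of cap above 0.035 m or x of feeler_top in the frame of cap below -0.035 m) and y of feeler_top in the frame of cap between -0.02 and 0.02 m and x of feeler_top in the frame of cap between -0.084 and 0.084 m and angle between cap's own z axis and vertical below 0.35 rad), for 0.1 s.
At the end, for the whole second after the job is handed in: The cap rests flat on the top of the pack: its underside within 4 mm of the pack's top, tilted less than 0.03 rad, its middle within 12 mm lengthwise and 9 mm sideways of the pack's middle, parallel to the pack within 0.12 rad, its hollow end over the terminal block, let go and at rest (x of cap in the frame of pack between -0.012 and 0.012 m and y of cap in the frame of pack between -0.009 and 0.009 m and z of cap in the frame of pack between 0.076 and 0.084 m and angle between the x axis of cap and the x axis of pack, either way round below 0.12 rad and angle between cap's own z axis and vertical below 0.03 rad and linear speed of cap below 0.02 m/s and contact force between cap and pack above 0.5 N); the robot touches nothing.
It fails at once if the cap is tipped far over (more than 0.8 rad) (angle between cap's own z axis and vertical above 0.8 rad).
It fails at once if the cap is pushed or dropped hard on the pack (over 40 N) (contact force between cap and pack above 40 N).
It fails at once if the feeler post is pressed hard (over 30 N) (contact force between anything else and feeler above 30 N).
It fails at once if another thing on the bench is moved by more than 30 mm (distance of any of screwdriver, offcut, block, wheel, motor from where it was at the start of the episode above 0.03 m).
It also fails if it takes over 45 s, if anything falls off the work surface, if the arm or the gripper's body presses on something with over 40 N, if the wrist force passes 120 N, or if a joint passes its speed limit or range.

## Working session

There is one attempt and no reset: what is moved stays moved. The work goes in short steps, each a Python script; the robot and the scene stay as the last script left them, time stands still between calls to the robot, and variables do not carry over. Pictures are saved under pics/ and viewed, and the job is handed in when it is done.

```bash
ls; mkdir -p pics; python3 - <<'E'
from station import bot
import cv2,pickle
d={}
for n in("scene","side","wrist"):
    c=bot.capture(n); d[n]=c
    cv2.imwrite(f"pics/{n}0.png",c["image"][:,:,::-1])
    print(n,c["fx"],c["cx"],c["cy"],c["R"],c["t"])
pickle.dump(d,open("caps0.pkl","wb"))
s=bot.read_state();print(s)
E
```

```text
pics
scene 441.74419977984127 256.9743362150571 188.52510319477386 [[ 0.79220474  0.61022656  0.0059316 ]
 [ 0.46689694 -0.59981603 -0.64979072]
 [-0.39296169  0.51753674 -0.76009002]] [-438.84700602 -233.38263697 1508.0543489 ]
side 352.13893365242393 255.9049015158473 194.68824344393983 [[ 0.7764596  -0.63016441  0.00181893]
 [-0.33149447 -0.41090362 -0.84927594]
 [ 0.53593088  0.65882549 -0.52794608]] [-470.72039133  252.68100893  551.40510617]
wrist 328.45436217622523 258.2703522128639 189.7280038097485 [[ 4.09453260e-01  9.12330883e-01 -6.22563066e-04]
 [ 8.80417767e-01 -3.94951593e-01  2.62445794e-01]
 [ 2.39191521e-01 -1.08007402e-01 -9.64946536e-01]] [-674.4740515   -34.31877466  377.81821252]
{'t': 0.15, 'joint_pos': array([-1.2327995 ,  0.57631639,  0.02487935,  1.4377217 , -0.01495948,
        1.12904194, -0.05652966]), 'joint_velocities': array([-0.00094099, -0.00151275,  0.00104543, -0.00267996,  0.00045284,
        0.00057412,  0.00209719]), 'tau': array([ 3.83705890e-03, -7.66263413e+01,  2.25327328e+00, -2.86180615e+01,
        1.56637304e-02,  9.83627338e-03, -3.83449628e-05]), 'ee_pos': array([276.29064555, 615.71447211, 404.05410167]), 'orientation': array([-3.14029475e+00,  1.15276195e-04,  2.71979064e+00]), 'contact_force': array([0.77831333, 0.19757286, 1.15233286]), 'ft_torque': array([0.00737865, 0.02684327, 0.0177633 ]), 'finger_gap': 85.32967635529972}
```

View pics/scene0.png

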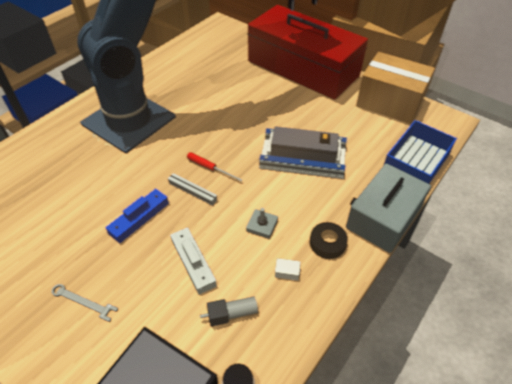

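View pics/side0.png

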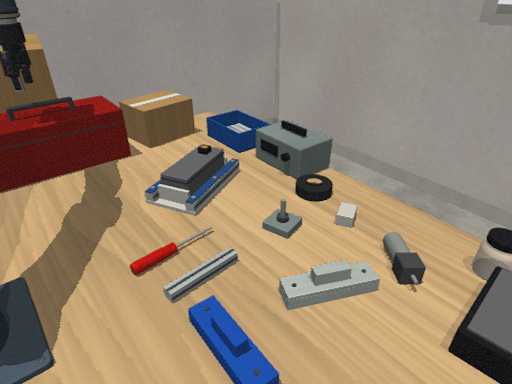

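View pics/wrist0.png

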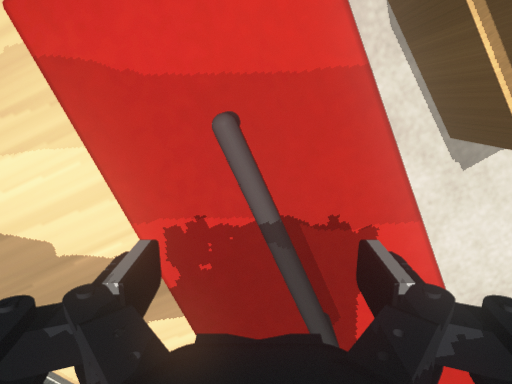

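The scene view shows the silver cap at about (193,260), the feeler at (262,222), the pack at (303,150) with its terminal block near (326,138), and the blue look-alike at (137,215). I'll get rough positions from this view, then refine them with the wrist camera.

```bash
cat > h.py <<'E'
import numpy as np, cv2
def ray(c,uv):
    uv=np.asarray(uv,float)
    d=c["R"].T@np.array([(uv[0]-c["cx"])/c["fx"],(uv[1]-c["cy"])/c["fy"],1.0])
    o=-c["R"].T@c["t"]; return o,d/np.linalg.norm(d)
def plane(c,uv,z):
    o,d=ray(c,uv); return o+d*(z-o[2])/d[2]
def proj(c,X):
    p=c["R"]@np.asarray(X,float)+c["t"]; return np.array([c["fx"]*p[0]/p[2]+c["cx"],c["fy"]*p[1]/p[2]+c["cy"]])
def two(c1,u1,c2,u2):
    o1,d1=ray(c1,u1);o2,d2=ray(c2,u2)
    A=np.stack([d1,-d2],1);s=np.linalg.lstsq(A,o2-o1,rcond=None)[0]
    a=o1+s[0]*d1;b=o2+s[1]*d2
    return (a+b)/2,np.linalg.norm(a-b)
E
python3 - <<'E'
import pickle,cv2
from h import *
d=pickle.load(open("caps0.pkl","rb"));s,w=d["scene"],d["side"]
for n,a,b in(("feelertop",(263,211),(283,201)),("cap rib",(192,249),(331,269)),("term",(326,135),(204,147))):
    print(n,two(s,a,w,b))
print("rib",plane(s,(192,249),60),"ft",plane(s,(263,211),75),"packc",plane(s,(304,142),80),"term",plane(s,(326,135),96))
im=s["image"][100:320,90:370,::-1]
cv2.imwrite("pics/sc1.png",cv2.resize(im,None,fx=2.7,fy=2.7,interpolation=cv2.INTER_CUBIC))
from station import bot
import math
for p in ([500,0],[560,200],[450,-200]): pass
E
```

```text
feelertop (array([628.97460656, -71.33947931,  68.55233843]), np.float64(2.2726965988110037))
cap rib (array([ 557.0449967 , -273.37740927,   56.14168109]), np.float64(6.464056801521444))
term (array([619.21903538, 252.68879223,  95.28709972]), np.float64(5.101046966128299))
rib [ 557.90241474 -271.49625498   60.        ] ft [632.4678871  -76.66022132  75.        ] packc [574.31025665 204.35177282  80.        ] term [617.78710737 255.35092873  96.        ]
```

View pics/sc1.png

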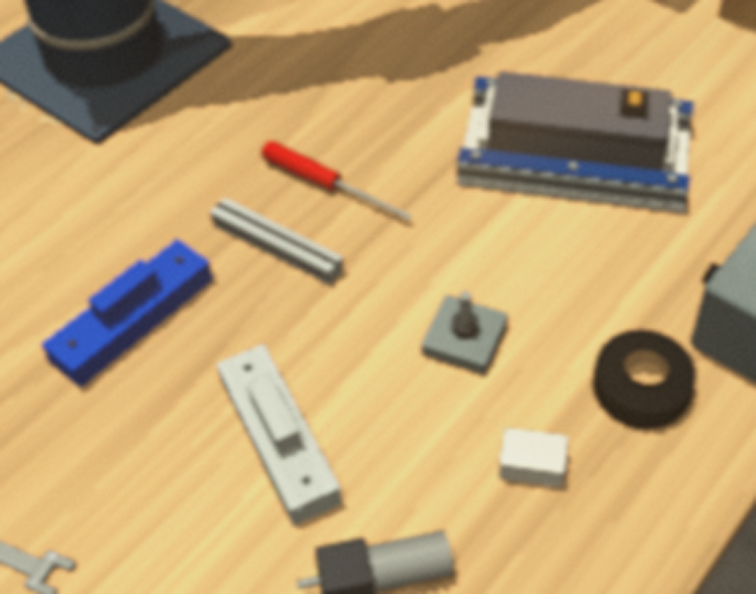

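```bash
python3 - <<'E'
import pickle,math
from h import *
from station import bot
from scipy.spatial.transform import Rotation as Ro
d=pickle.load(open("caps0.pkl","rb"));s=d["scene"];w=d["wrist"]
a=plane(s,(181.5,235.9),32);b=plane(s,(203.7,278.5),32);print(a,b,math.degrees(math.atan2(*(b-a)[[1,0]])))
cen=-w["R"].T@w["t"];st=bot.read_state()
T=Ro.from_euler("xyz",st["orientation"]).as_matrix()
print("cam in tool",T.T@(cen-st["ee_pos"]),"fwd in tool",T.T@w["R"][2])
# ik feasibility
for n,p,z in(("cap",(553,-270),250),("feeler",(632,-77),300),("pack",(574,204),300)):
    ok=[k for k in range(-180,180,15) if bot.ik([*p,z],[math.pi,0,math.radians(k)]) is not None]
    print(n,ok)
E
```

```text
[ 493.6098657  -247.25597622   32.        ] [ 624.08874748 -304.93294242   32.        ] -23.847375765777972
cam in tool [66.00679086 -0.11349608 30.88537531] fwd in tool [-2.62334576e-01  6.37856227e-04  9.64976768e-01]
cap [-180, -165, -150, -135, -120, -105, -90, -75, -60, -45, -30, -15, 0, 15, 30, 45, 60, 75, 90, 105, 120, 135, 150, 165]
feeler [-180, -165, -150, -135, -120, -105, -90, -75, -60, -45, -30, -15, 0, 15, 30, 45, 60, 75, 90, 105, 120, 135, 150, 165]
pack [-180, -165, -150, -135, -120, -105, -90, -75, -60, -45, -30, -15, 0, 15, 30, 45, 60, 75, 90, 105, 120, 135, 150, 165]
```

```bash
python3 - <<'E'
import pickle,math
from h import *
from station import bot
y=math.radians(156);tx=np.array([math.cos(y),math.sin(y)])
d={}
for n,p in(("pack",(574,204)),("feeler",(631,-75)),("cap",(557,-273))):
    q=np.array(p)-45*tx
    bot.reach([*q,430],[math.pi,0,y]); bot.dwell(.15)
    c=bot.capture("wrist");d[n]=c
    cv2.imwrite(f"pics/w_{n}.png",cv2.resize(c["image"][:,:,::-1],None,fx=1.5,fy=1.5,interpolation=cv2.INTER_CUBIC))
    st=bot.read_state();print(n,st["t"],st["joint_pos"].round(2),st["ee_pos"].round(1))
pickle.dump(d,open("caps1.pkl","wb"))
E
```

```text
pack 2.325 [-0.44  0.51  0.12  1.5  -0.06  1.14  0.84] [614.9 186.6 429.9]
feeler 3.625 [-0.01  0.57  0.14  1.39 -0.08  1.19  1.29] [672.3 -91.3 430.1]
cap 4.6833 [ 0.29  0.55  0.15  1.43 -0.09  1.17  1.61] [ 599.1 -289.4  429.9]
```

View pics/w_pack.png

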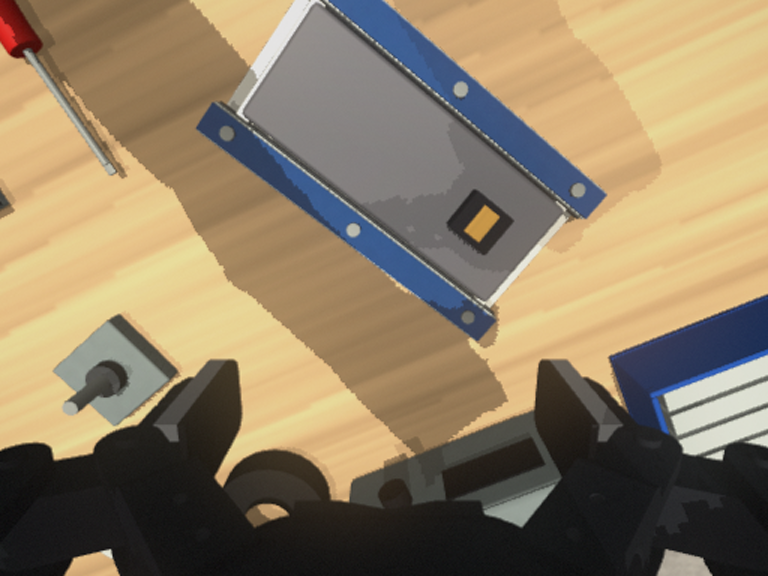

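View pics/w_feeler.png

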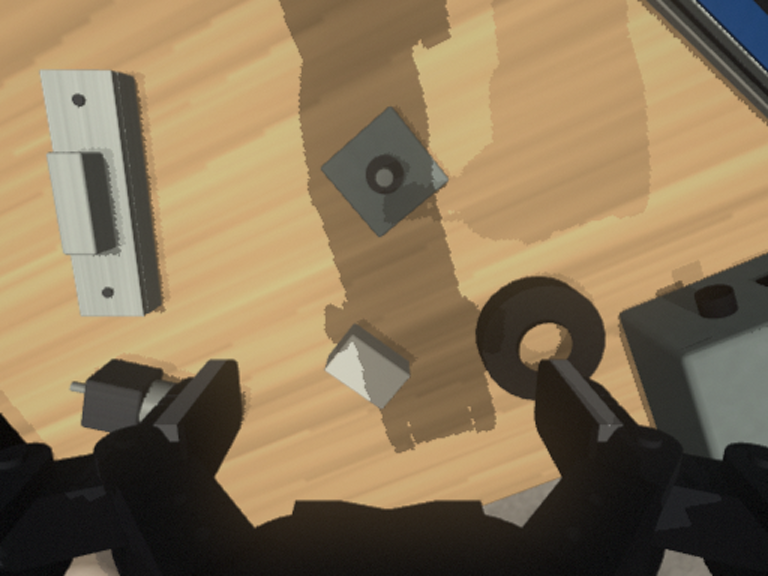

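View pics/w_cap.png

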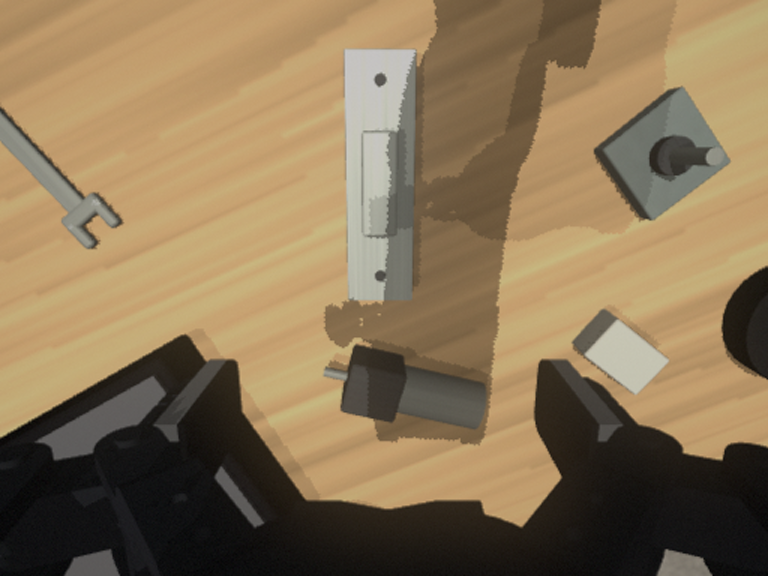

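The wrist views (1.5× scale) show:
- **Pack:** the top corners are near (243,113), (318,2), (566,210) and (487,302), and the terminal block is at (481,222).
- **Feeler:** the pin top is at (384,177).
- **Cap:** the holes are at (380,79) and (380,276), and the rib top spans (362..396, 131..236).

```bash
python3 - <<'E'
import pickle,math
from h import *
d=pickle.load(open("caps1.pkl","rb"));s0=pickle.load(open("caps0.pkl","rb"))
f=lambda c,u,z:plane(c,np.array(u)/1.5-0.17,z)[:2]
ang=lambda v:math.degrees(math.atan2(v[1],v[0]))
c=d["pack"]
K=[f(c,u,80) for u in((243,113),(318,2),(566,210),(487,302))]
print("pack corners",np.round(K,1),"sides",[round(np.linalg.norm(K[i]-K[i-1]),1) for i in range(4)],"ctr",np.mean(K,0),"ang",ang(K[2]-K[1]),ang(K[3]-K[0]))
g=cv2.cvtColor(c["image"],cv2.COLOR_RGB2HSV)
m=cv2.inRange(g,(8,120,120),(30,255,255))[100:190,270:370]
M=cv2.moments(m,True);u=np.array([M["m10"]/M["m00"]+270,M["m01"]/M["m00"]+100]);print("orange px",u,M["m00"],plane(c,u,97)[:2])
B=[f(c,u,96) for u in((478,190),(513,221),(485,254),(448,222))];print("block c",np.mean(B,0),[np.linalg.norm(B[i]-B[i-1]).round(1) for i in range(4)])
c=d["cap"]
R=[f(c,u,60) for u in((362,131),(396,131),(396,236),(363,236))];print("rib ctr",np.mean(R,0),[np.linalg.norm(R[i]-R[i-1]).round(1) for i in range(4)])
a,b=f(c,(380,79),32),f(c,(380,276),32);print("holes mid",(a+b)/2,ang(b-a),np.linalg.norm(b-a))
O=[f(c,u,32) for u in((345,50),(416,50),(411,300),(348,300))];print("cap top ctr",np.mean(O,0),ang(O[3]-O[0]),ang(O[2]-O[1]),[np.linalg.norm(O[i]-O[i-1]).round(1) for i in range(4)])
print("pin from feeler",f(d["feeler"],(384,177),75),"from cap",f(c,(712,157),75),"from pack",f(d["pack"],(71,407),75))
print("pin tri",two(d["feeler"],np.array((384,177))/1.5,c,np.array((712,157))/1.5))
E
```

```text
pack corners [[498.1 141.9]
 [461.8 210.7]
 [634.7 304.1]
 [672.1 235.3]] sides [np.float64(197.6), np.float64(77.8), np.float64(196.5), np.float64(78.3)] ctr [566.67544982 222.99301746] ang 28.379473959205317 28.23869309581754
orange px [320.8650519  148.64013841] 289.0 [617.08710658 249.20787061]
block c [616.47494631 249.29452205] [np.float64(26.2), np.float64(29.3), np.float64(26.3), np.float64(31.2)]
rib ctr [ 557.14389114 -276.11872345] [np.float64(69.7), np.float64(22.4), np.float64(69.7), np.float64(22.9)]
holes mid [ 557.30655657 -276.04268169] -24.050017245542577 140.8652806008262
cap top ctr [ 557.67402488 -276.22925846] -24.368051762210545 -24.201052193109174 [np.float64(178.6), np.float64(48.5), np.float64(178.6), np.float64(49.1)]
pin from feeler [625.97459502 -72.48213278] from cap [626.05040588 -74.31707238] from pack [625.76843524 -70.75249603]
pin tri (array([626.63422184, -72.58550021,  72.40531299]), np.float64(0.708992827761322))
```

```bash
python3 - <<'E'
import math
from h import *
from station import bot
print(bot.tcp_to_grasp, bot.read_state()["joint_pos"].round(2))
r=math.radians
for n,p,z,ys in(("cap",(557.3,-276.1),208,(155.85,-24.15)),("pack",(566.3,222.4),288,(28.3,-151.7)),("packhi",(566.3,222.4),360,(28.3,-151.7))):
    for y in ys:
        q=bot.ik([*p,z],[math.pi,0,r(y)]);print(n,y,None if q is None else np.round(q,2))
E
```

```text
154.70000000000002 [ 0.29  0.55  0.15  1.43 -0.09  1.17  1.61]
cap 155.85 [ 0.32  0.72  0.11  1.79 -0.12  0.64  1.64]
cap -24.15 [-0.11  0.93  0.91  1.8  -0.93  0.91 -0.75]
pack 28.3 [-0.85  0.7   0.66  1.77 -0.55  0.86 -1.01]
pack -151.7 [-0.37  0.6  -0.13  1.76  0.1   0.79  1.52]
packhi 28.3 [-0.86  0.61  0.68  1.7  -0.44  1.   -1.1 ]
packhi -151.7 [-0.37  0.52 -0.13  1.68  0.08  0.95  1.54]
```

```bash
python3 - <<'E'
import math
from h import *
from station import bot
y=math.radians(155.85);o=[math.pi,0,y];p=(557.3,-276.1)
bot.move_gripper(60)
bot.reach([*p,270],o); bot.move_straight([*p,208],max_speed=80)
bot.dwell(.2);st=bot.read_state();print(st["ee_pos"],st["orientation"],st["contact_force"])
c=bot.capture("wrist");cv2.imwrite("pics/g0.png",c["image"][:,:,::-1])
bot.move_gripper(10,80)
st=bot.read_state();print(st["t"],st["finger_gap"],st["ee_pos"],st["contact_force"])
c=bot.capture("wrist");cv2.imwrite("pics/g1.png",c["image"][:,:,::-1])
c=bot.capture("side");cv2.imwrite("pics/g1s.png",c["image"][:,:,::-1])
E
python3 -c "
import cv2,numpy as np
cv2.imwrite('pics/g.png',np.hstack([cv2.resize(cv2.imread('pics/'+n),(400,300)) for n in('g1.png','g1s.png')]))"
```

```text
[ 557.45290556 -276.18354735  208.52327028] [3.14156615e+00 9.41104511e-04 2.72003704e+00] [-0.07734692  0.05187335  0.24754404]
7.3583 22.467601244883625 [ 557.32051165 -276.21022258  208.27757386] [-0.57996499  0.60071788  4.75209747]
```

View pics/g.png

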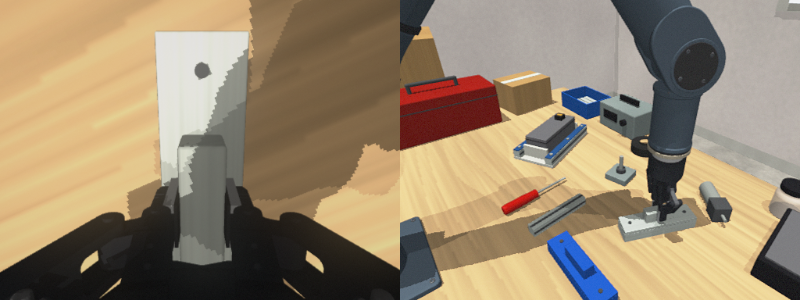

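The rib is gripped, with a gap of 22.5 mm and the pads on both sides of the rib. Next I'll lift and feel the +u end on the pin.

```bash
cat >> h.py <<'E'
def force(bot,n=15):
    a=[]
    for _ in range(n):
        bot.dwell(.02);s=bot.read_state();a.append(np.r_[s["contact_force"],s["ft_torque"]])
    return np.mean(a,0).round(2),np.std(a,0).round(2)
E
python3 - <<'E'
import math
from h import *
from station import bot
y=math.radians(155.85);o=[math.pi,0,y]
OFF=208.3
u=np.array([math.cos(math.radians(-24.15)),math.sin(math.radians(-24.15))])
pin=np.array([626.,-72.6]);m=pin-60*u
bot.move_straight([557.3,-276.1,OFF+90],max_speed=120)
bot.move_straight([*m,OFF+88],max_speed=200)
bot.dwell(.3)
st=bot.read_state();print(st["t"],st["finger_gap"],st["ee_pos"],"base",force(bot))
c=bot.capture("wrist");cv2.imwrite("pics/f0.png",c["image"][:,:,::-1])
for h in(74,68,65):
    bot.move_straight([*m,OFF+h],max_speed=40);bot.dwell(.25)
    st=bot.read_state();print(h,st["ee_pos"].round(1),force(bot))
c=bot.capture("side");cv2.imwrite("pics/f1s.png",c["image"][:,:,::-1])
c2=bot.capture("scene");cv2.imwrite("pics/f1c.png",c2["image"][:,:,::-1])
print(bot.read_state()["t"])
a=cv2.resize(c["image"][120:300,170:410,::-1],(400,300));b=cv2.resize(c2["image"][150:300,160:360,::-1],(400,300))
cv2.imwrite("pics/f.png",np.hstack([a,b]))
E
```

```text
9.95 22.751397128466397 [571.20554884 -48.69336167 296.30815898] base (array([ 0.21,  0.01, -3.1 , -0.01, -0.04,  0.01]), array([0.64, 0.56, 0.46, 0.02, 0.03, 0.03]))
74 [571.3 -48.1 282.5] (array([ 0.05, -0.07, -2.87, -0.01, -0.04, -0.  ]), array([0.58, 0.51, 0.39, 0.03, 0.03, 0.03]))
68 [571.3 -48.1 276.4] (array([-0.04,  0.22, -3.09, -0.03, -0.03, -0.  ]), array([0.47, 0.39, 0.36, 0.05, 0.02, 0.03]))
65 [571.3 -48.  273.3] (array([-0.11,  0.15, -3.2 , -0.01, -0.04, -0.  ]), array([0.43, 0.39, 0.47, 0.03, 0.02, 0.03]))
12.9
```

View pics/f.png

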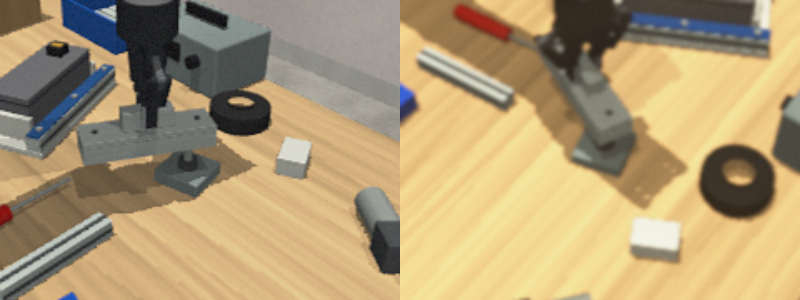

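View pics/f0.png

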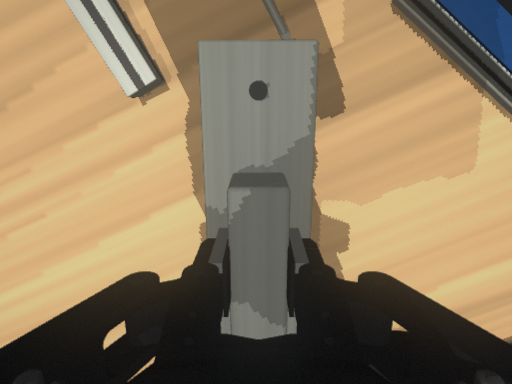

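At 65 mm there's no reaction, where a filled end would give about 2.8 N. The pictures show the pin entering under the cap's +u end, so that end looks hollow. I'll lower to about 46 mm to press and confirm.

```bash
python3 - <<'E'
import math
from h import *
from station import bot
OFF=208.3;m=(571.25,-48.05)
for h in(54,49,46):
    bot.move_straight([*m,OFF+h],max_speed=40);bot.dwell(.2)
    st=bot.read_state();F=force(bot);print(h,st["ee_pos"].round(1),F[0])
if F[0][2]<-1.6:
    bot.move_straight([*m,OFF+43.5],max_speed=30);bot.dwell(.2);print("lower",force(bot)[0])
c=bot.capture("side");a=cv2.resize(c["image"][120:300,170:410,::-1],(600,450));cv2.imwrite("pics/f2.png",a)
print(bot.read_state()["t"])
E
```

```text
54 [571.3 -48.  262.4] [-0.14 -0.06 -2.89 -0.01 -0.03  0.  ]
49 [571.2 -48.  257.3] [-0.06  0.46 -2.22  0.01 -0.05  0.  ]
46 [571.4 -48.1 254.4] [ 0.69 -0.04 -1.21 -0.05 -0.27  0.02]
15.25
```

View pics/f2.png

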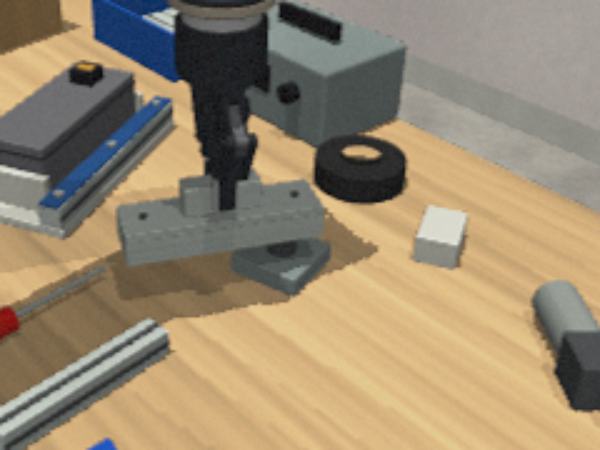

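The force rose by about 1.8 N between 51 and 46 mm, so the +u end is hollow. Next I'll lift, turn that end towards the terminal block over the pack, and measure the cap in the hand with the wrist camera.

```bash
python3 - <<'E'
import math,pickle
from h import *
from station import bot
OFF=208.3;m=(571.25,-48.05)
bot.move_straight([*m,OFF+115],max_speed=120)
bot.move_straight([566.3,222.4,OFF+115],[math.pi,0,math.radians(-151.7)],max_speed=130)
bot.dwell(.3)
st=bot.read_state();print(st["t"],st["finger_gap"],st["ee_pos"],st["orientation"],st["joint_pos"].round(2),force(bot,5)[0])
d={n:bot.capture(n) for n in("wrist","side","scene")}
pickle.dump(d,open("caps2.pkl","wb"))
for n in d: cv2.imwrite(f"pics/p_{n}.png",d[n]["image"][:,:,::-1])
c=d["scene"]["image"][90:210,220:380,::-1];cv2.imwrite("pics/p_sc.png",cv2.resize(c,(640,480),interpolation=cv2.INTER_CUBIC))
c=d["side"]["image"][90:240,120:320,::-1];cv2.imwrite("pics/p_si.png",cv2.resize(c,(640,480),interpolation=cv2.INTER_CUBIC))
E
```

```text
18.5083 22.511506782923117 [566.3271934  222.26944526 323.30868399] [-3.14157940e+00  1.74353978e-05 -2.64793080e+00] [-0.39  0.56 -0.1   1.72  0.07  0.87  1.55] [-0.31  0.14 -3.14  0.02 -0.03  0.01]
```

View pics/p_wrist.png

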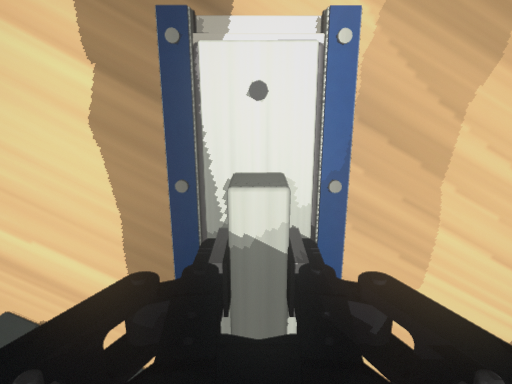

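View pics/p_sc.png

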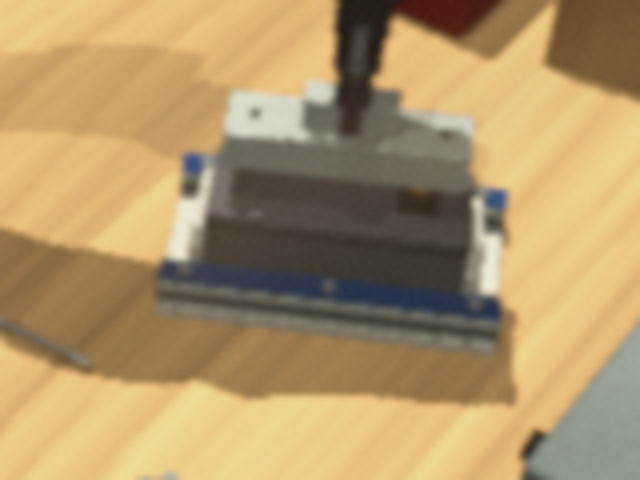

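View pics/p_si.png

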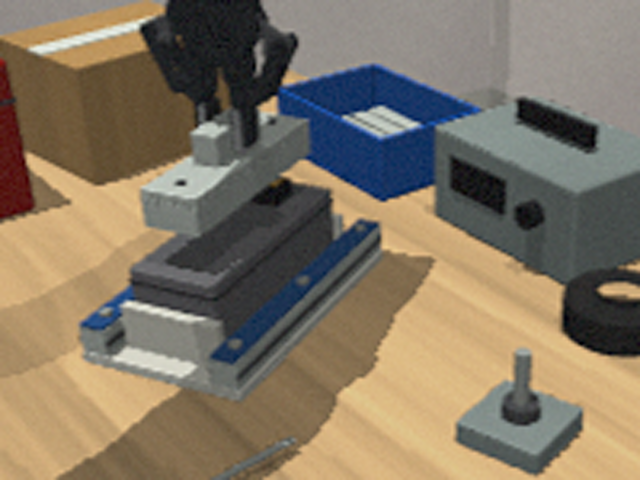

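The cap sits parallel over the pack. In the wrist image the screw-head pairs are centred on column 258.5 and the cap hole is at 258. Next I'll check the lengthwise offset from the hole, then lower gently.

```bash
python3 - <<'E'
import math,pickle
from h import *
from station import bot
d=pickle.load(open("caps2.pkl","rb"));c=d["wrist"]
y=math.radians(-151.7);tx=np.array([math.cos(y),math.sin(y)]);ty=np.array([math.sin(y),-math.cos(y)])
P=np.array([566.33,222.27])
h=plane(c,(258,90.5),115+32)[:2]-P;print("hole in tool",h@tx,h@ty,"(expect 70.4,0)")
C=np.array([566.3,222.4])
for n,z,uv in(("boltL",41,(172,35.5)),("boltR",41,(345,35.5))):
    q=plane(c,uv,z)[:2]-C;print(n,q@tx,q@ty)
OFF=208.3;base=force(bot,10)[0][2];print("base",base)
bot.move_straight([566.3,222.4,OFF+86],max_speed=80);bot.dwell(.2);print("86",force(bot,8)[0])
for z in(83,81.5,80.5,79.8,79.2):
    bot.move_straight([566.3,222.4,OFF+z],max_speed=15);bot.dwell(.1);F=force(bot,8)[0];print(z,bot.read_state()["ee_pos"].round(1),F)
    if F[2]-base>4: break
print(bot.read_state()["t"])
E
```

```text
hole in tool 70.13643325010034 -0.2873779683991782 (expect 70.4,0)
boltL 110.12788283742404 -60.940586731594564
boltR 110.11349525442577 60.80189498027561
base -3.0
86 [-0.05  0.07 -3.2   0.01 -0.01  0.  ]
83 [566.3 222.4 291.3] [-0.11  0.19 -3.4   0.01 -0.02  0.01]
81.5 [566.3 222.4 289.8] [ 0.47  0.19 -3.25  0.03 -0.02  0.01]
80.5 [566.3 222.4 288.8] [ 0.    0.01 -3.36  0.03 -0.02  0.01]
79.8 [566.4 222.4 288.3] [-0.29 -0.81  1.22 -0.03  0.16  0.01]
21.7833
```

The cap made contact at an underside height of about 80 mm, so it is seated. The wrong way round would have touched at about 92 mm. Now releasing.

```bash
python3 - <<'E'
import math,pickle
from h import *
from station import bot
bot.move_gripper(50);bot.dwell(.2)
st=bot.read_state();print(st["finger_gap"],st["contact_force"].round(2))
bot.move_straight([566.3,222.4,340],max_speed=80)
y=math.radians(-151.7);tx=np.array([math.cos(y),math.sin(y)])
bot.move_straight([*(np.array([566.3,222.4])-45*tx),430],max_speed=150);bot.dwell(.2)
d={n:bot.capture(n) for n in("wrist","side")}
pickle.dump(d,open("caps3.pkl","wb"))
cv2.imwrite("pics/e_w.png",cv2.resize(d["wrist"]["image"][:,:,::-1],None,fx=1.5,fy=1.5,interpolation=cv2.INTER_CUBIC))
cv2.imwrite("pics/e_s.png",cv2.resize(d["side"]["image"][90:240,120:320,::-1],(640,480),interpolation=cv2.INTER_CUBIC))
print(bot.read_state()["t"],force(bot,5)[0])
E
```

```text
50.10080811350732 [-0.97  0.02  0.31]
24.275 [ 0.36  0.12  0.08 -0.01  0.01  0.01]
```

View pics/e_w.png

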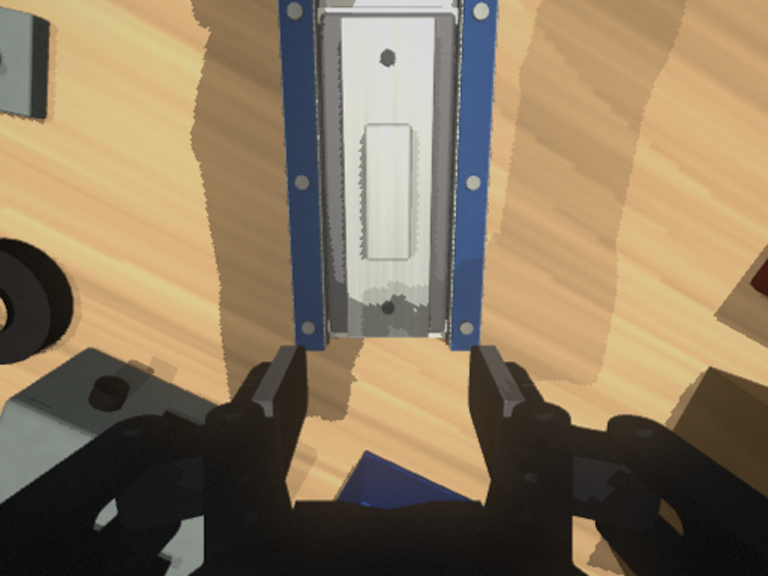

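View pics/e_s.png

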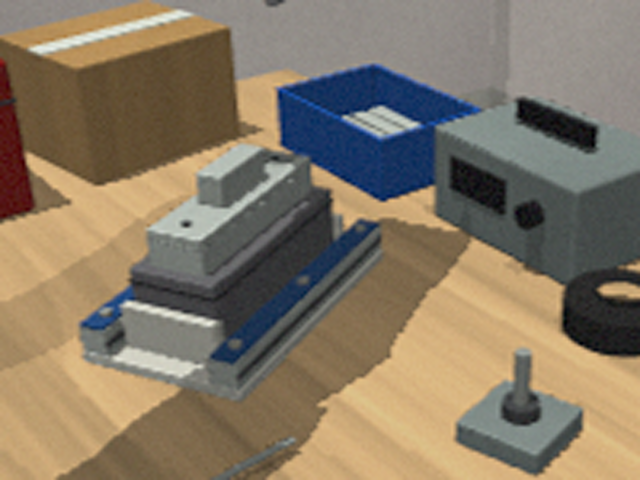

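In the wrist view (1.5×) the cap holes are at (388,58) and (388,308), and the screw heads at (294,11), (481,11), (308,328) and (466,328). The side view shows the cap lying flat on the pack. I'll do a last numeric check and hand in.

```bash
python3 - <<'E'
import math,pickle
from h import *
from station import bot
c=pickle.load(open("caps3.pkl","rb"))["wrist"]
f=lambda u,z:plane(c,np.array(u)/1.5-0.17,z)[:2]
a,b=f((388,58),112),f((388,308),112);B=[f(u,41) for u in((294,11),(481,11),(466,328),(308,328))]
y=math.radians(28.3);R=np.array([[math.cos(y),math.sin(y)],[-math.sin(y),math.cos(y)]])
print("hole span",np.linalg.norm(b-a),"yaw",math.degrees(math.atan2(*(b-a)[::-1])),"cap ctr rel bolts",R@((a+b)/2-np.mean(B,0)),"rel pack est",R@((a+b)/2-[566.3,222.4]))
v=(B[3]-B[0]);print("bolt yaw",math.degrees(math.atan2(*v[::-1])))
bot.hand_in();print(bot.read_state()["t"])
E
```

```text
hole span 140.53491125673762 yaw 28.302816380234653 cap ctr rel bolts [0.60943846 0.45449045] rel pack est [ 0.39989231 -0.00855873]
bolt yaw 28.254008211110072
the job is handed in; nothing more can be done
the job is handed in; nothing more can be done
```

The cap is on the pack with its hollow end over the terminal block, let go. I handed the job in at about 24.5 s; no verdict was reported.

- **Feeling the end:** I gripped the cap by its rib and lowered one end over the feeler pin. There was no reaction at 65 mm, where a filled end would already have pressed at about 2.8 N. The force then rose by about 0.8 N at 49 mm and 1.8 N at 46 mm, so that end is hollow.
- **Laying it down:** I turned the hollow end towards the terminal block and lowered in small steps. The cap first touched at an underside height of about 80 mm, with about 4.5 N, which means it seated. The wrong way round it would have touched at about 92 mm.
- **Last checks:** After release, the cap's centre was within 1 mm of the pack's middle both lengthwise and sideways, and its yaw was within 0.1° of the pack's. The side view showed it lying flat. The gripper was well clear and the tool force was about zero.
- **Other things on the bench:** The arm stayed clear of them throughout. I did not measure their positions again at the end.

None of the checks failed or disagreed. The force readings carried about 0.5 N of noise, so I averaged them.

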